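Shut three hand valves in order with light taps

TASK

Shut down the air test circuit by pushing down the plungers of the three small hand valves with your fingertips, lightly and in this order: first the one with the wide round head, then the one with the square head, last the slim tall one. Each must end most of the way or fully down; it stays where you leave it. Do not hit, lean hard on, pick up, tip or shove the valves, and leave the other things on the bench where they are.

Things in the scene. Friction and masses are not known exactly. Their poses are not given: they have to be found in the camera images.
- valve_wide: loose 0.7 kg hand valve standing on the bench whose plunger has a wide flat round head, 46 mm across and 10 mm thick: dark 64 x 64 x 6 mm foot plate, grey metal block 46 x 46 mm up to 36 mm, short brass ports to its +y and -y (78 mm over both), plunger on top. Origin: centre of its underside, z up
- wide_top (a point): centre of the top face of that plunger's black head (a wide flat round head, 46 mm across and 10 mm thick); 72 mm above the bench when the plunger is up; goes down with the plunger. The head is a sprung cap: above about 6 N it also gives way on the plunger, 2 N per mm, by up to 6 mm, and springs back, which softens the end of the stroke
- plunger_wide (a joint): travel of that plunger in m: 0 fully up, 0.012 fully down on its stop. It starts 0 to 0.002 down. No spring: about 4 N against friction pushes it down, and it stays where it is left
- valve_square: loose 0.7 kg hand valve standing on the bench whose plunger has a square head, 30 x 30 mm and 10 mm thick: dark 64 x 64 x 6 mm foot plate, grey metal block 46 x 46 mm up to 36 mm, short brass ports to its +y and -y (78 mm over both), plunger on top. Origin: centre of its underside, z up
- square_top (a point): centre of the top face of that plunger's black head (a square head, 30 x 30 mm and 10 mm thick); 72 mm above the bench when the plunger is up; goes down with the plunger. The head is a sprung cap: above about 6 N it also gives way on the plunger, 2 N per mm, by up to 6 mm, and springs back, which softens the end of the stroke
- plunger_square (a joint): travel of that plunger in m: 0 fully up, 0.012 fully down on its stop. It starts 0 to 0.002 down. No spring: about 4 N against friction pushes it down, and it stays where it is left
- valve_slim: loose 0.7 kg hand valve standing on the bench whose plunger has a slim round post for a head, 22 mm across and 40 mm tall: dark 64 x 64 x 6 mm foot plate, grey metal block 46 x 46 mm up to 36 mm, short brass ports to its +y and -y (78 mm over both), plunger on top. Origin: centre of its underside, z up
- slim_top (a point): centre of the top face of that plunger's black head (a slim round post for a head, 22 mm across and 40 mm tall); 102 mm above the bench when the plunger is up; goes down with the plunger. The head is a sprung cap: above about 6 N it also gives way on the plunger, 2 N per mm, by up to 6 mm, and springs back, which softens the end of the stroke
- plunger_slim (a joint): travel of that plunger in m: 0 fully up, 0.012 fully down on its stop. It starts 0 to 0.002 down. No spring: about 4 N against friction pushes it down, and it stays where it is left
- bearing: bystander, leave alone: ball bearing lying flat, 47 mm across, 14 mm high. Origin: centre of its underside
- screwdriver: bystander, leave alone: red screwdriver lying flat, 173 mm long, 29 mm high; handle to its -x. Origin: centre of its underside
- hex_keys: bystander, leave alone: red folding hex-key set, 36 x 100 x 28 mm, long along its y. Origin: centre of its underside
- grease_tin: bystander, leave alone: flat round tin with a green lid, 66 mm across, 32 mm high. Origin: centre of its underside
- putty_jar: bystander, leave alone: small cream jar, 39 mm across, 40 mm high. Origin: centre of its underside
- big_nut: bystander, leave alone: large hexagon nut lying flat, 34 mm across, 16 mm high. Origin: centre of its underside
Mind the look-alikes: they are no part of the job. Leave any green look-alike of the valve_slim alone. Leave any green look-alike of the valve_wide alone.

How it is judged (in metres and radians):
On the way, in this order (a step that is already met when the one before it is completed fails the run):
1. the plunger with a wide flat round head, 46 mm across and 10 mm thick is pushed down at least 7 mm (value of joint plunger_wide above 0.007 m), for 0.1 s.
2. the plunger with a square head, 30 x 30 mm and 10 mm thick is pushed down at least 7 mm (value of joint plunger_square above 0.007 m), for 0.1 s.
3. the plunger with a slim round post for a head, 22 mm across and 40 mm tall is pushed down at least 7 mm (value of joint plunger_slim above 0.007 m), for 0.1 s.
At the end, for the whole second after the job is handed in: all three plungers are at least 7 mm down of their 12 mm; the valves stand upright (within 0.1 rad), at rest and within 30 mm of where they stood; each bystander is within 30 mm of where it was (value of joint each of plunger_wide, plunger_square, plunger_slim above 0.007 m and distance of each of valve_wide, valve_square, valve_slim, bearing, screwdriver, hex_keys, grease_tin, putty_jar, big_nut from where it was at the start of the episode below 0.03 m and angle between each of valve_wide, valve_square, valve_slim's own z axis and vertical below 0.1 rad and linear speed of each of valve_wide, valve_square, valve_slim below 0.02 m/s); the robot touches nothing.
It fails at once if the square-headed plunger is pushed (over 4 mm) before the wide one is down (value of joint plunger_square above 0.004 m and not (value of joint plunger_wide above 0.007 m)).
It fails at once if the slim plunger is pushed (over 4 mm) before the square one is down (value of joint plunger_slim above 0.004 m and not (value of joint plunger_square above 0.007 m)).
It fails at once if a valve is hit or pressed with more than 30 N (contact force between any of the arm, the fingers and valve_wide above 30 N or contact force between any of the arm, the fingers and valve_square above 30 N or contact force between any of the arm, the fingers and valve_slim above 30 N).
It fails at once if a valve is lifted over 8 mm, tipped over 0.3 rad or shoved over 30 mm (height (world z) of any of valve_wide, valve_square, valve_slim above 0.008 m or angle between any of valve_wide, valve_square, valve_slim's own z axis and vertical above 0.3 rad or distance of any of valve_wide, valve_square, valve_slim from where it was at the start of the episode above 0.03 m).
It fails at once if a bystander is moved over 30 mm or lifted over 15 mm (distance of any of bearing, screwdriver, hex_keys, grease_tin, putty_jar, big_nut from where it was at the start of the episode above 0.03 m or height (world z) of any of bearing, screwdriver, hex_keys, grease_tin, putty_jar, big_nut above 0.015 m).
It also fails if it takes over 54 s, if anything falls off the work surface, if the arm or the gripper's body presses on something with over 40 N, if the wrist force passes 120 N, or if a joint passes its speed limit or range.

ROBOT

A 6-joint arm with a two-finger parallel gripper is mounted at the origin on a cart in front of the work surface, level with it; the furniture and walls round the work are solid. World frame = base frame: x ahead of the robot, y to its left, z up, the work surface at z = 0. Lengths are in mm, angles in rad, forces in N, time in s.
With the tool pointing down it reaches from about 225 to 725 mm from the base axis. Payload 3.1 kg.
Tool frame: the origin (TCP) lies midway between the tips of the shut fingers; the grasp point (between the pads) lies 19 mm behind it; z points along the fingers, y is the line along which they close (so a half turn about z gives the same grasp; the last joint's range is limited). The gripper opens to 85 mm and grips with 20 to 120 N. Pads are 22 mm wide; open, the fingers measure 114 mm over their backs; the gripper's body (76 mm by 85 mm) begins 54 mm behind the grasp point. The pads swing forward as they close: fully open they stand 13 mm farther back than shut.
Start: joints at [1.162, 0.048, 0.099, 1.622, 0, 1.443], TCP at [145.498, 504.428, 205.612] pointing down, gripper open.
Joint ranges: [-2.91, 2.91], [-0.99, 1.94], [-1.21, 1.42], [-2.12, 2.29], [-1.49, 1.47], [-3.14, 3.14]. Speed limits (rad/s): [2.79, 2.79, 3.14, 3.14, 3.14, 3.14].

INTERFACE

Orientations are given as a unit quaternion [x, y, z, w].
In Python, from station import r gives the robot as it stands. The module is installed in compiled form; this text tells all that it offers.
- The arm moves only by the tool jog_arm, never from a script. Its argument "moves" is a list of rows, each a list of 5 numbers: the shift along the tool's x, y, z in m, then the turn about the tool's z in degrees, then the closure, from -1 (fully open) to 1 (shut). In form: [[dx, dy, dz, roll, jaw], ...]. A call has 1 to 12 rows; each row shifts and turns the commanded pose from where the row before left it, along the tool's axes as they then stand; what a row does not reach is not made up. A row lasts 1/12 s, in which the tool goes at most 41.7 mm and 7.16 degrees, less where a joint would pass 70% of its speed; a pose out of reach is approached as far as the arm can. A call is refused whole if a number of a shift passes 0.0417 or a number of a turn 7.16, either way. A call with a gripper value outside its range is refused whole. The fingers move at their own pace and stop on an object; the grip force is fixed at half the most. Time passes only in rows, so rows that do not move let the fingers close. It gives the time, the measured TCP pose, the force, the opening and the grip force at its end, in the units of the state.
- r.read_state(): the state, without advancing time (a new reading comes with each control period).
- r.get_image(name): name is "scene" or "top"; returns a dict with "frame" (420x560x3 uint8, blue, green, red), "fx", "fy", "cx", "cy" (pixels), "R" (3x3) and "t" (3): a world point X has camera coordinates R X + t. Camera axes: x right, y down, z forward; pixel columns grow to the right and rows downward; lengths in mm; the calibration is good to about 2 mm. A picture is of the moment at which its call begins. There is no depth.
- r.hand_in(): hands the job in; it is judged then, once.
The state is a dict: "t": time; "q": joint angles; "joint_vel": joint speeds; "tau": joint torques, N m; "eef_pos": TCP position; "tcp_rot": TCP orientation; "wrist_force": force on the tool from outside, world axes, zero at the start; "wrist_torque": the same for the moment, N m; "grip_width": opening from 0.0 (shut) to 1.0 (fully open); "grasp_force": force on a finger pad.
Only numpy, scipy, OpenCV 4.12 (cv2) and the standard library are available. Lean on these libraries where they do the work, as an engineer would, in place of code of your own. Each camera call takes 0.05 s, during which the arm holds its last target. There are 200 camera calls.

## Working session

There is one attempt and no reset: what is moved stays moved. The work goes in short steps, Python scripts to look and compute and a tool call to move; the robot and the scene stay as the last step left them, time stands still between calls to the robot, and variables do not carry over. Pictures are saved under pics/ and viewed, at most 10 in all, crops included, and the job is handed in when it is done.

Besides the shell and the picture viewer there is one more tool, called after "Request:" as name(argument=value, ...) on one line, values as JSON. jog_arm: Moves the arm, as the interface text tells. Its arguments: {"type":"object","properties":{"moves":{"type":"array"}},"required":["moves"]}

```bash
mkdir -p pics; cat > h.py <<'E'
from station import r
import numpy as np, cv2
def snap(n,f):
    d=r.get_image(n); cv2.imwrite('pics/'+f,d['frame']); np.savez('pics/'+f+'.npz',**{k:np.array(v) for k,v in d.items()}); return d
def ray(d,u,v,z):
    R=np.array(d['R']);t=np.array(d['t']);c=-R.T@t
    w=R.T@np.array([(u-d['cx'])/d['fx'],(v-d['cy'])/d['fy'],1]); return c+w*(z-c[2])/w[2]
def proj(d,X):
    p=np.array(d['R'])@np.array(X)+np.array(d['t']); return [round(float(d['fx']*p[0]/p[2]+d['cx']),1),round(float(d['fy']*p[1]/p[2]+d['cy']),1)]
E
python3 - <<'E'
from h import *
for n in('scene','top'):
    d=snap(n,n+'0.png'); print(n,d['fx'],-np.array(d['R']).T@np.array(d['t']))
s=r.read_state();print(s['t'],s['eef_pos'],s['tcp_rot'],s['wrist_force'],s['grip_width'])
E
```

```text
scene 382.6140889152163 [ -38.26835239 -462.46705101  619.7818469 ]
top 418.2646680464821 [ 434.2252877   -15.95741571 1254.6155872 ]
0.1 [145.24124977 503.87391057 204.51233832] [ 1.39936355e-01  9.90159910e-01 -1.03685834e-03 -3.05907868e-04] [0.20771991 0.33265327 0.12957817] 1.0008026474076959
```

View pics/top0.png

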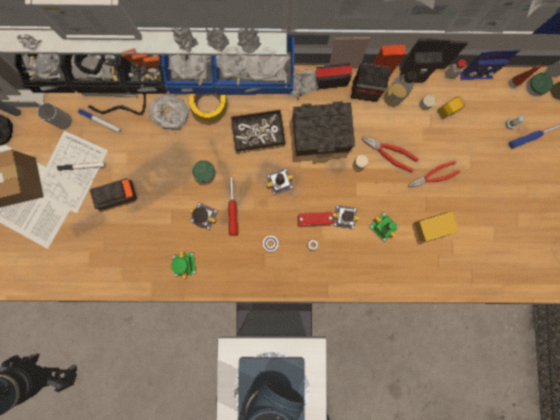

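View pics/scene0.png

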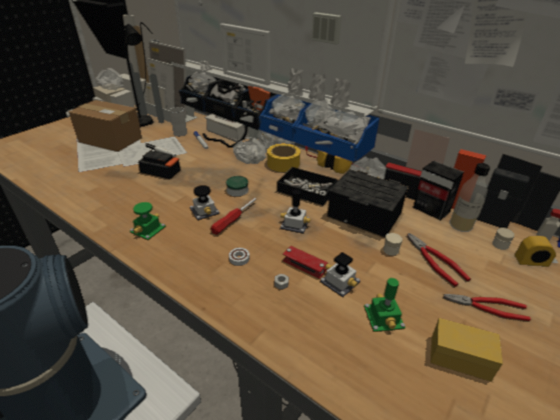

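The top view shows the wide valve near (204,216), the slim one near (280,181) and the square one near (346,216), with the hex keys just left of the square one. The green look-alikes are at (183,264) and (384,227).

```bash
python3 - <<'E'
import cv2
a=cv2.imread('pics/top0.png');b=cv2.imread('pics/scene0.png')
f=lambda im,u,v,w,s:cv2.resize(im[v:v+w,u:u+w],None,fx=s,fy=s,interpolation=cv2.INTER_CUBIC)
A=[f(a,u,v,44,6) for u,v in((182,194),(324,194),(258,159))]
B=[f(b,u,v,44,6) for u,v in((182,181),(321,250),(273,190))]
cv2.imwrite('pics/c.png',cv2.vconcat([cv2.hconcat(A),cv2.hconcat(B)]))
E
```

```text
(no output)
```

View pics/c.png

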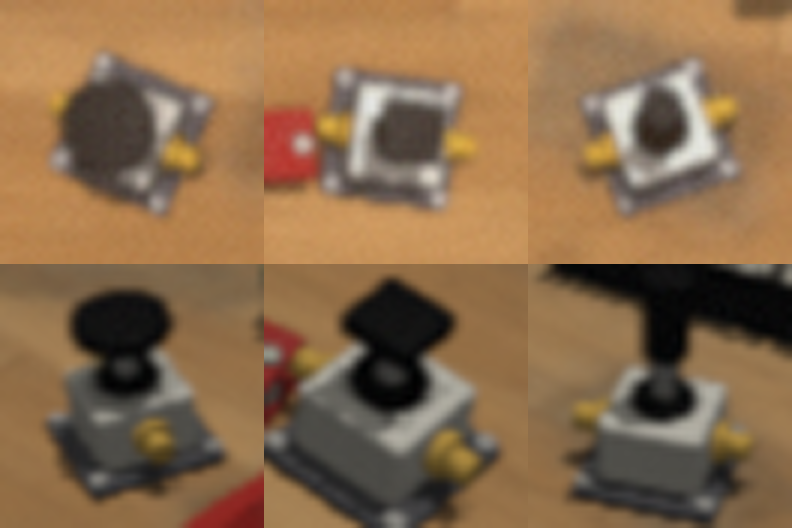

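The crops show these head centres:

| Head | Top view | Scene view |
|---|---|---|
| Wide | (199.5,215.3) | (201.7,189.6) |
| Square | (347.8,215.6) | (342.9,257.9) |
| Slim | (279.9,176.8) | hidden against the dark tray |

The foot corners are also visible, so I can check against them.

```bash
python3 - <<'E'
from h import *
L=lambda n:dict(np.load(f'pics/{n}0.png.npz'))
T,S=L('top'),L('scene')
for n,z,a,b,foot in(('wide',71,(199.5,215.3),(201.7,189.6),[(103,62),(201,103),(160,205),(60,160)]),
 ('square',71,(347.8,215.6),(342.9,257.9),[(344-264,77),(450-264,90),(438-264,200),(331-264,183)]),
 ('slim',101,(279.9,176.8),None,[(592-528,102),(692-528,67),(730-528,168),(625-528,204)])):
    o={'wide':(182,194),'square':(324,194),'slim':(258,159)}[n]
    f=np.mean(foot,0)/6-.42+o
    print(n,'top',ray(T,*a,z)[:2].round(1),'scene',b and ray(S,*b,z)[:2].round(1),'foot',ray(T,*f,8)[:2].round(1))
E
```

```text
wide top [506.8 204.5] scene [508.4 204. ] foot [509.7 204.5]
square top [ 508.1 -215.9] scene [ 508.9 -217.2] foot [ 509.3 -217.3]
slim top [613.4 -22.4] scene None foot [614.8 -21.9]
```

Request:
jog_arm(moves=[[-0.03,-0.013,0,0,1],[-0.03,-0.013,0,0,1],[-0.03,-0.013,0,0,1],[-0.03,-0.013,0,0,1],[-0.03,-0.013,0,0,1],[-0.03,-0.013,0,0,1],[-0.03,-0.013,0,0,1],[-0.03,-0.013,0,0,1],[-0.03,-0.013,0,0,1],[-0.03,-0.013,0,0,1],[-0.03,-0.013,0,0,1],[-0.03,-0.013,0,0,1]])

```text
t: 1.1
eef_pos: [448.9, 253.4, 205.0]
tcp_rot: [0.14, 0.99, -0.0, -0.0]
wrist_force: [0.6, 0.9, 1.1]
grip_width: -0.004
grasp_force: 0.0
```

Request:
jog_arm(moves=[[-0.02,-0.009,0.01,0,1],[-0.02,-0.009,0.02,0,1],[-0.02,-0.009,0.025,0,1],[-0.01,-0.004,0.025,0,1],[0,0,0.015,0,1],[0,0,0.01,0,1],[0,0,0,0,1]])

```text
t: 1.68
eef_pos: [504.4, 204.8, 97.0]
tcp_rot: [0.14, 0.99, -0.001, -0.003]
wrist_force: [-0.0, 0.1, -0.4]
grip_width: 0.003
grasp_force: 0.0
```

```bash
python3 - <<'E'
from h import *
d=snap('scene','s1.png')
s=r.read_state();p=s['eef_pos'];print(p,s['wrist_force'],proj(d,p),proj(d,[508,204,72]))
u,v=map(int,proj(d,p))
f=d['frame'][v-60:v+60,u-70:u+70]; cv2.imwrite('pics/c1.png',cv2.resize(f,None,fx=4,fy=4,interpolation=cv2.INTER_CUBIC))
E
```

```text
[505.38589566 205.37581579  99.09484048] [-0.71010562 -1.07685533  1.32429406] [199.2, 180.8] [201.5, 189.3]
```

View pics/c1.png

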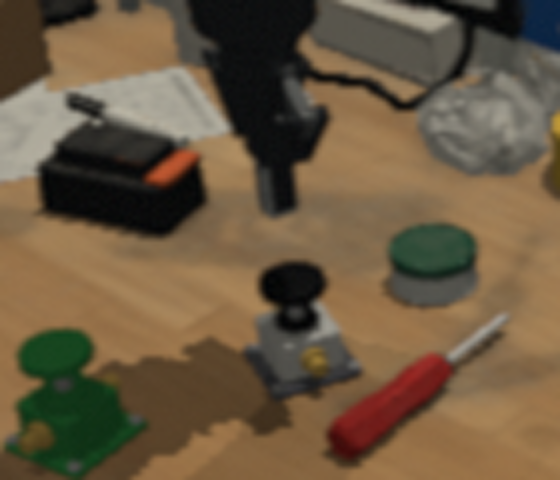

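In the crop the shut fingertip is at full-image (198.4,173), but the reported TCP projects to (199.2,180.8). The head is at (202,191), as expected. I'll check the tip in a settled image from both cameras.

```bash
python3 - <<'E'
from h import *
o=[]
for n in('scene','top'):
    d=snap(n,n+'2.png'); s=r.read_state();p=s['eef_pos']; q=proj(d,p); print(n,s['t'],p.round(1),s['tcp_rot'].round(3),q,proj(d,p+[0,0,20]),s['grip_width'])
    u,v=map(int,q); u0,v0=u-33,v-30
    print(u0,v0); o.append(cv2.resize(d['frame'][v0:v0+60,u0:u0+66],None,fx=6,fy=6,interpolation=cv2.INTER_CUBIC))
cv2.imwrite('pics/c2.png',cv2.convertScaleAbs(cv2.hconcat(o),alpha=1.8))
E
```

```text
scene 1.7833 [506.4 205.8 100.7] [ 0.14  0.99 -0.   -0.  ] [199.3, 180.0] [198.4, 173.3] 0.0006030774035343258
166 150
top 1.8333 [507.2 206.1 101.8] [0.14  0.99  0.    0.001] [196.8, 214.5] [195.4, 214.0] -0.003471980048708939
163 184
```

View pics/c2.png

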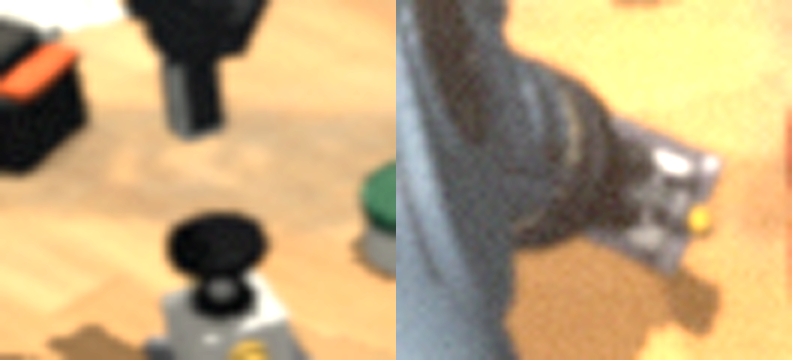

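The tip is still at about (197.5,172.5), which fits a TCP at z≈120, while the readings keep drifting upward. I'll let it settle.

Request:
jog_arm(moves=[[0,0,0,0,1],[0,0,0,0,1],[0,0,0,0,1],[0,0,0,0,1],[0,0,0,0,1],[0,0,0,0,1]])

```text
t: 2.33
eef_pos: [506.9, 205.7, 100.8]
tcp_rot: [0.14, 0.99, 0.0, 0.0]
wrist_force: [0.2, -0.7, -0.3]
grip_width: 0.001
grasp_force: 0.0
```

```bash
python3 - <<'E'
from h import *
d=snap('scene','s3.png'); s=r.read_state();p=s['eef_pos'];print(s['t'],p,proj(d,p),s['wrist_force'],s['q'].round(4) if hasattr(s['q'],'round') else s['q'])
# tip: lowest dark pixel in a column band above the head
f=d['frame'].max(2)[160:185,190:206]
print(f)
E
```

```text
2.3833 [506.85820772 205.63620854 100.72061199] [199.5, 179.9] [-0.53532329  0.20150298 -0.25580659] [ 0.2628  0.1068 -0.0469  1.417  -0.      0.5435]
[[171 163 129  76  49  51  38  20  15  15  15  24  71 126 151 156]
 [165 159 128  82  59  59  44  22  14  15  14  19  69 128 151 153]
 [157 152 127  85  60  60  46  26  15  14  14  17  64 125 150 152]
 [154 152 135  93  62  61  48  29  18  14  13  15  58 117 148 155]
 [155 156 146 104  62  57  49  30  18  15  15  15  53 112 146 156]
 [159 159 150 109  64  56  50  31  17  15  17  16  45 100 138 151]
 [156 156 147 110  65  55  54  37  20  13  13  14  37  87 129 144]
 [146 145 138 108  69  57  58  41  21  15  14  14  27  72 119 139]
 [134 134 130 108  72  59  60  43  21  15  15  15  22  65 111 130]
 [129 128 126 111  80  62  60  45  22  13  14  18  29  67 108 125]
 [129 129 129 122  98  73  61  49  31  24  30  39  56  87 113 123]
 [130 130 130 130 122 101  77  60  51  53  68  80  94 112 121 123]
 [130 129 130 131 132 126 109  94  90 100 113 121 125 126 127 126]
 [130 129 128 130 133 135 136 137 137 140 141 141 137 133 129 129]
 [129 128 129 132 136 139 145 149 150 150 147 142 137 132 131 133]
 [129 128 132 138 143 146 148 148 148 148 145 140 135 131 131 135]
 [129 130 135 141 145 147 148 148 148 146 143 138 133 131 132 135]
 [129 130 133 137 140 142 146 148 148 147 143 138 135 133 134 136]
 [129 129 130 132 134 137 140 143 144 145 144 141 139 138 138 137]
 [129 127 127 128 130 133 135 138 139 140 141 142 143 143 141 138]
 [130 128 128 127 128 131 132 133 133 133 134 136 139 141 140 138]
 [127 129 128 127 127 127 126 126 127 126 127 128 129 131 133 133]
 [125 126 127 126 126 125 124 124 124 123 124 125 125 126 126 128]
 [124 125 126 126 126 125 125 126 125 125 126 127 127 126 126 127]
 [124 124 125 125 125 127 128 127 124 121 118 118 118 118 118 118]]
```

```bash
python3 - <<'E'
from h import *
T,S=[dict(np.load(f'pics/{n}0.png.npz')) for n in('top','scene')]
p=np.array([145.2,503.9,204.5]);y=np.array([.277,.961,0])
for k in(-57,-42,0,42,57): print(k,proj(T,p+k*y+[0,0,13]),proj(S,p+k*y+[0,0,13]))
print(proj(T,[0,0,0]),proj(T,p+[0,0,73]))
E
```

```text
-57 [83.7, 367.3] [-23.8, 169.1]
-42 [77.7, 365.5] [-24.4, 166.2]
0 [61.1, 360.5] [-25.9, 158.3]
42 [44.5, 355.5] [-27.4, 151.0]
57 [38.6, 353.8] [-27.9, 148.5]
[271.0, 390.7] [47.5, 368.0]
```

```bash
python3 - <<'E'
import cv2
a=cv2.imread('pics/top0.png')[340:410,0:100]
b=cv2.imread('pics/s3.png')[140:210,150:250]
cv2.imwrite('pics/c3.png',cv2.convertScaleAbs(cv2.resize(cv2.hconcat([a,b]),None,fx=4,fy=4,interpolation=cv2.INTER_CUBIC),alpha=1.7))
E
```

```text
(no output)
```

View pics/c3.png

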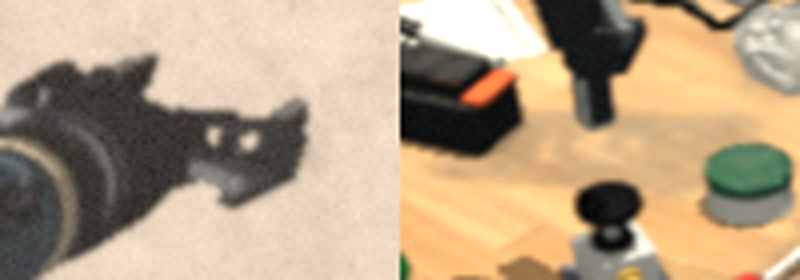

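Both views agree laterally and both put the real fingertip about 20 mm higher than the reported TCP. I'll descend gently and watch the force.

Request:
jog_arm(moves=[[0,0,0.008,0,1],[0,0,0.008,0,1],[0,0,0.006,0,1],[0,0,0.003,0,1],[0,0,0,0,1],[0,0,0,0,1]])

```text
t: 2.88
eef_pos: [506.3, 205.4, 74.9]
tcp_rot: [0.14, 0.99, -0.0, -0.001]
wrist_force: [-0.1, -0.5, -0.3]
grip_width: -0.004
grasp_force: 0.0
```

```bash
python3 - <<'E'
from h import *
d=snap('scene','s4.png'); s=r.read_state();p=s['eef_pos'];print(s['t'],p,proj(d,p),s['wrist_force'])
for v in range(166,196): print(v,d['frame'].max(2)[v,190:214])
E
```

```text
2.9333 [506.75013547 205.55909222  75.47780059] [200.6, 188.2] [-0.53009965  0.24157683 -0.01261486]
166 [156 144 109  64  29  16  14  16  16  16  14  15  12  16  19  16  15  26
  72 124 147 150 150 150]
167 [146 144 131  97  53  21  14  13  14  16  15  16  12  19  29  36  46  65
 100 131 144 146 145 145]
168 [135 134 129 104  62  27  21  17  13  16  13  13  16  36  66  83  98 113
 124 132 135 136 137 138]
169 [129 129 126 106  69  43  39  30  17  14  13  14  20  57 100 117 123 126
 128 128 128 129 129 132]
170 [129 130 127 109  74  56  58  45  25  16  16  16  20  58 103 123 126 125
 125 125 125 125 126 126]
171 [131 130 130 116  83  60  61  49  31  18  14  14  17  52 101 122 124 123
 122 122 123 124 125 126]
172 [130 130 130 123  89  59  58  49  31  18  17  16  15  48  96 120 125 125
 124 123 125 125 126 125]
173 [130 130 129 124  94  61  56  50  31  18  15  13  15  44  93 121 130 129
 128 128 128 126 126 125]
174 [129 129 130 127 102  67  56  54  37  18  14  15  15  40  87 121 136 138
 136 134 131 128 126 126]
175 [129 127 134 134 110  71  57  59  42  21  15  16  15  34  80 121 138
[... 1390 characters left out ...]
  58  15   5   5   8   6   6   6  10  15  17  17  17  16
  14  39  87 126 140 140]
190 [160 161 150 105  45   8   7   7   8   6  11   9  10  15  13  17  15  16
  16  28  74 120 139 143]
191 [164 165 154 107  44   7   6   8   9   8   8   8  11  16  17  16  17  17
  14  27  75 123 141 145]
192 [167 167 158 112  50   9   6   9   6   7   7   7   6  14  17  17  19  14
  14  47 101 136 148 148]
193 [167 167 160 128  75  27   9   7   6   8   9  10  10  15  17  18  13  11
  31  78 126 148 153 152]
194 [167 167 165 150 110  55  21   7   6  10   9   8   7  10  10  12  16  39
  78 118 143 150 152 153]
195 [168 168 168 162 140 105  72  43  21  13   7   9  10  11  11  10  36  80
 122 144 149 148 149 151]
```

Request:
jog_arm(moves=[[0,0,0.004,0,1],[0,0,0.004,0,1],[0,0,0.004,0,1],[0,0,0.003,0,1],[0,0,0.002,0,1],[0,0,0,0,1],[0,0,0,0,1]])

```text
t: 3.52
eef_pos: [506.6, 205.5, 58.4]
tcp_rot: [0.14, 0.99, -0.0, -0.0]
wrist_force: [0.4, -0.7, -0.4]
grip_width: -0.001
grasp_force: 0.0
```

Request:
jog_arm(moves=[[0,0,0.002,0,1],[0,0,0.001,0,1],[0,0,0.001,0,1],[0,0,0.001,0,1],[0,0,0.001,0,1],[0,0,0,0,1]])

```text
t: 4.02
eef_pos: [506.6, 205.6, 52.3]
tcp_rot: [0.14, 0.99, -0.0, -0.0]
wrist_force: [0.3, 0.3, -0.5]
grip_width: 0.0
grasp_force: 0.0
```

```bash
python3 - <<'E'
from h import *
d=snap('scene','s5.png'); s=r.read_state();p=s['eef_pos'];print(s['t'],p,s['wrist_force'])
cv2.imwrite('pics/c5.png',cv2.convertScaleAbs(cv2.resize(d['frame'][150:220,165:245],None,fx=7,fy=7,interpolation=cv2.INTER_CUBIC),alpha=2.2))
E
```

```text
4.0667 [506.73564621 205.5535629   52.46371357] [-0.28546578  0.24783896 -0.16923148]
```

View pics/c5.png

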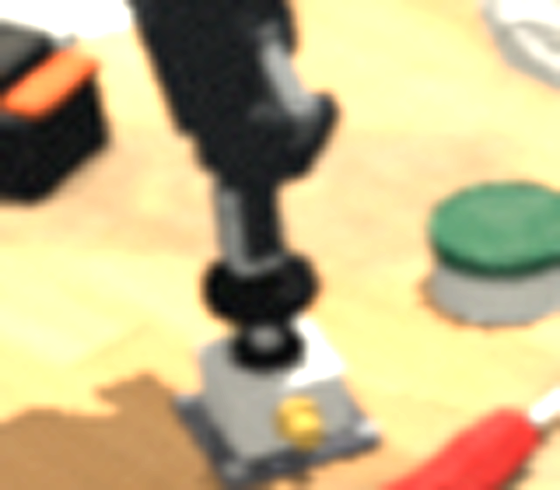

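The fingertip is at about (200,188), just over the wide head (202,191), and there is no force yet. I'll go on in 1 mm steps.

Request:
jog_arm(moves=[[0,0,0.001,0,1],[0,0,0.001,0,1],[0,0,0.001,0,1],[0,0,0.001,0,1],[0,0,0,0,1]])

```text
t: 4.48
eef_pos: [506.6, 205.5, 48.3]
tcp_rot: [0.14, 0.99, -0.0, -0.0]
wrist_force: [-0.0, -0.1, -0.6]
grip_width: 0.002
grasp_force: 0.0
```

Request:
jog_arm(moves=[[0,0,0.001,0,1],[0,0,0.001,0,1],[0,0,0.001,0,1],[0,0,0.001,0,1],[0,0,0,0,1]])

```text
t: 4.9
eef_pos: [506.9, 205.6, 44.9]
tcp_rot: [0.14, 0.99, 0.0, 0.0]
wrist_force: [-0.4, 0.0, 1.0]
grip_width: -0.002
grasp_force: 0.9
```

Request:
jog_arm(moves=[[0,0,0.001,0,1],[0,0,0.001,0,1],[0,0,0,0,1]])

```text
t: 5.15
eef_pos: [507.0, 205.6, 42.8]
tcp_rot: [0.14, 0.99, 0.0, 0.0]
wrist_force: [-1.4, -0.6, 2.5]
grip_width: -0.002
grasp_force: 1.7
```

Request:
jog_arm(moves=[[0,0,0.001,0,1],[0,0,0.001,0,1],[0,0,0.001,0,1],[0,0,0,0,1]])

```text
t: 5.48
eef_pos: [506.9, 205.6, 39.4]
tcp_rot: [0.14, 0.99, 0.0, 0.0]
wrist_force: [-0.4, -0.8, 3.0]
grip_width: 0.001
grasp_force: 1.3
```

```bash
python3 - <<'E'
from h import *
d=snap('scene','s6.png'); s=r.read_state();print(s['t'],s['eef_pos'],s['wrist_force'])
g=d['frame'].max(2)
for v in range(184,204): print(v,g[v,190:220])
E
```

```text
5.5333 [506.88356595 205.60811779  39.36965199] [-0.50786175 -0.03542035  1.99657182]
184 [125 125 125 127 124 111  81  61  61  47  26  16  15  14  24  64 110 128
 130 131 132 133 132 132 131 131 132 131 131 132]
185 [129 126 126 127 127 116  83  61  59  49  30  16  14  15  21  60 108 128
 131 131 132 132 133 133 133 133 134 133 132 133]
186 [136 134 133 133 134 126  93  60  58  49  31  17  17  15  20  56 103 125
 131 133 133 134 135 135 134 135 134 133 131 131]
187 [149 146 145 145 145 138 105  63  57  49  32  18  13  16  17  42  79 103
 120 135 139 140 139 137 134 132 132 132 133 135]
188 [155 154 154 153 149 136 104  66  56  54  37  20  16  14  14  23  42  54
  80 119 139 145 143 139 136 136 136 136 138 140]
189 [157 157 158 155 134 101  67  51  58  60  42  21  14  16  18  23  29  26
  37  78 119 139 142 142 142 142 143 143 144 143]
190 [161 160 158 146 107  58  32  39  56  62  45  22  16  21  28  35  31  23
  18  42  89 126 140 143 144 145 145 146 146 146]
191 [165 165 158 125  74  30  12  27  50  61  53  40  33  38  45  42  29  18
  16  30  76 123 143 145 146 146 147 146 148 148
[... 825 characters left out ...]
 19  10   8  31
  83 128 149 155 158 158 156 154 155 155 156 157]
199 [152 152 140 121 102  87  75  53  25   8   6  19  31  31  19   9   5  18
  50  95 135 152 156 158 158 156 155 156 156 157]
200 [151 147 131 108  89  80  76  59  31  10   8  11  18  17  12   5  10  25
  51  89 133 153 154 155 157 156 157 157 156 156]
201 [153 149 130 101  83  80  77  63  39  18   8   5   8   8   6   8  22  45
  72 103 139 155 154 154 156 157 156 156 157 157]
202 [153 152 137 106  84  80  80  73  60  44  30  25  19  22  31  37  48  70
 100 133 152 155 149 147 154 158 157 157 157 157]
203 [142 150 144 114  83  79  81  80  76  73  65  55  50  53  66  72  77  97
 126 140 143 135 121 119 139 154 159 160 160 159]
```

The head has dropped about 2 px (roughly 6 mm) at about 3 N. I'll continue to the stop.

Request:
jog_arm(moves=[[0,0,0.001,0,1],[0,0,0.001,0,1],[0,0,0.001,0,1],[0,0,0,0,1]])

```text
t: 5.87
eef_pos: [506.9, 205.6, 36.4]
tcp_rot: [0.14, 0.99, 0.0, 0.0]
wrist_force: [0.3, 0.2, 3.4]
grip_width: 0.0
grasp_force: 1.2
```

Request:
jog_arm(moves=[[0,0,0.001,0,1],[0,0,0.001,0,1],[0,0,0,0,1]])

```text
t: 6.12
eef_pos: [506.9, 205.6, 34.4]
tcp_rot: [0.14, 0.99, 0.0, 0.0]
wrist_force: [-0.1, -0.8, 2.4]
grip_width: 0.003
grasp_force: 1.3
```

Request:
jog_arm(moves=[[0,0,0.001,0,1],[0,0,0.001,0,1],[0,0,0,0,1]])

```text
t: 6.37
eef_pos: [507.0, 205.7, 33.4]
tcp_rot: [0.14, 0.99, 0.0, 0.0]
wrist_force: [-2.0, -0.9, 7.2]
grip_width: 0.001
grasp_force: 3.7
```

The force rose to 7 N at about 12 mm of stroke, so the wide plunger is on its stop. Next I raise and move to the square valve.

Request:
jog_arm(moves=[[0,0,-0.01,0,1],[0,0,-0.02,0,1],[0,0,-0.03,0,1],[0,0,-0.02,0,1],[0,0,0,0,1]])

```text
t: 6.78
eef_pos: [510.0, 206.4, 118.0]
tcp_rot: [0.14, 0.99, 0.002, 0.004]
wrist_force: [0.9, 0.3, 1.6]
grip_width: -0.0
grasp_force: 0.0
```

Request:
jog_arm(moves=[[-0.005,-0.017,0,0,1],[-0.01,-0.034,0,0,1],[-0.01,-0.034,0,0,1],[-0.01,-0.034,0,0,1],[-0.01,-0.034,0,0,1],[-0.01,-0.034,0,0,1],[-0.01,-0.034,0,0,1],[-0.01,-0.034,0,0,1],[-0.01,-0.034,0,0,1],[-0.01,-0.034,0,0,1],[-0.01,-0.034,0,0,1],[-0.01,-0.034,0,0,1]])

```text
t: 7.78
eef_pos: [508.1, -203.4, 111.5]
tcp_rot: [0.14, 0.99, 0.0, -0.001]
wrist_force: [0.4, 0.8, 0.2]
grip_width: 0.0
grasp_force: 0.0
```

Request:
jog_arm(moves=[[-0.005,-0.017,0,0,1],[0,0,0,0,1],[0,0,0.01,0,1],[0,0,0.015,0,1],[0,0,0.005,0,1],[0,0,0,0,1],[0,0,0,0,1],[0,0,0,0,1],[0,0,0,0,1]])

```text
t: 8.53
eef_pos: [509.7, -219.4, 83.4]
tcp_rot: [0.139, 0.99, -0.0, 0.001]
wrist_force: [-0.3, -0.1, 0.3]
grip_width: -0.001
grasp_force: 0.0
```

```bash
python3 - <<'E'
from h import *
d=snap('scene','s7.png'); s=r.read_state();p=s['eef_pos'];print(s['t'],p,s['wrist_force'],proj(d,p),proj(d,p+[0,0,25]))
a=d['frame'][220:300,305:385];b=d['frame'][160:240,165:245]
cv2.imwrite('pics/c7.png',cv2.convertScaleAbs(cv2.resize(cv2.hconcat([a,b]),None,fx=5,fy=5,interpolation=cv2.INTER_CUBIC),alpha=2.2))
E
```

```text
8.5833 [ 509.73097436 -219.603697     83.57483884] [ 0.09422448 -0.68409527 -0.62630465] [344.8, 253.7] [346.1, 244.5]
```

View pics/c7.png

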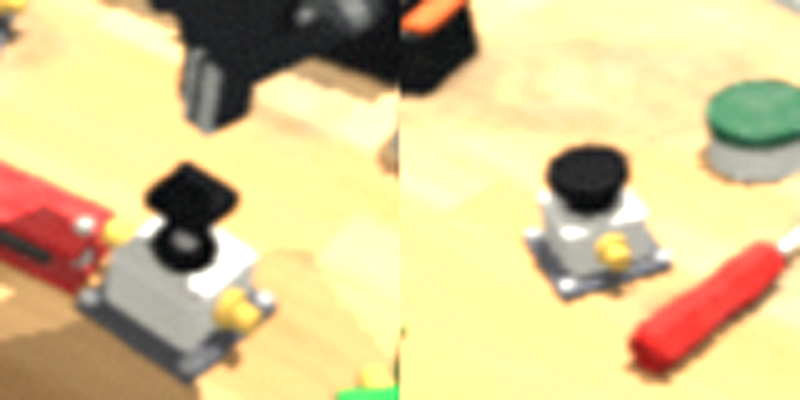

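The wide plunger is fully down. The tip, at (347,245), is nearly above the square head (343.4,259). I nudge it 2–3 mm and descend.

Request:
jog_arm(moves=[[0.002,0.002,0.006,0,1],[0,0,0.008,0,1],[0,0,0.006,0,1],[0,0,0.004,0,1],[0,0,0.003,0,1],[0,0,0.003,0,1],[0,0,0.002,0,1],[0,0,0.001,0,1],[0,0,0,0,1],[0,0,0,0,1]])

```text
t: 9.42
eef_pos: [507.8, -217.3, 49.8]
tcp_rot: [0.14, 0.99, -0.0, 0.0]
wrist_force: [-0.3, -0.6, -0.0]
grip_width: -0.0
grasp_force: 0.0
```

Request:
jog_arm(moves=[[0,0,0.001,0,1],[0,0,0.001,0,1],[0,0,0.001,0,1],[0,0,0.001,0,1],[0,0,0.001,0,1],[0,0,0,0,1]])

```text
t: 9.92
eef_pos: [507.8, -217.3, 45.0]
tcp_rot: [0.14, 0.99, -0.0, 0.0]
wrist_force: [-0.6, 0.0, 3.0]
grip_width: -0.001
grasp_force: 1.2
```

Contact came at 3 N. I'll press on.

Request:
jog_arm(moves=[[0,0,0.001,0,1],[0,0,0.001,0,1],[0,0,0.001,0,1],[0,0,0.001,0,1],[0,0,0.001,0,1],[0,0,0,0,1]])

```text
t: 10.42
eef_pos: [507.8, -217.3, 39.4]
tcp_rot: [0.14, 0.99, -0.0, 0.0]
wrist_force: [-0.7, 0.3, 3.0]
grip_width: -0.001
grasp_force: 1.3
```

Request:
jog_arm(moves=[[0,0,0.001,0,1],[0,0,0.001,0,1],[0,0,0.001,0,1],[0,0,0,0,1]])

```text
t: 10.75
eef_pos: [507.8, -217.2, 36.4]
tcp_rot: [0.14, 0.99, -0.0, 0.0]
wrist_force: [0.1, 0.1, 2.1]
grip_width: 0.001
grasp_force: 1.3
```

Request:
jog_arm(moves=[[0,0,0.001,0,1],[0,0,0.001,0,1],[0,0,0.001,0,1],[0,0,0,0,1]])

```text
t: 11.08
eef_pos: [507.9, -217.3, 34.0]
tcp_rot: [0.14, 0.99, -0.0, 0.0]
wrist_force: [-1.4, 0.3, 6.5]
grip_width: -0.002
grasp_force: 3.0
```

Same stop signature at 6.5 N. Next is the slim valve.

Request:
jog_arm(moves=[[0,0,-0.01,0,1],[0,0,-0.02,0,1],[0,0,-0.03,0,1],[0,0,-0.02,0,1],[0,0,0,0,1]])

```text
t: 11.5
eef_pos: [510.4, -218.8, 119.0]
tcp_rot: [0.14, 0.99, -0.002, 0.004]
wrist_force: [1.0, -0.5, 0.3]
grip_width: -0.001
grasp_force: 0.0
```

Request:
jog_arm(moves=[[-0.006,0.027,0,0,1],[-0.006,0.027,0,0,1],[-0.006,0.027,0,0,1],[-0.006,0.027,0,0,1],[-0.006,0.027,0,0,1],[-0.006,0.027,0,0,1],[-0.006,0.027,0,0,1],[-0.006,0.027,0,0,1],[0,0,0,0,1],[0,0,0,0,1],[0,0,0,0,1],[0,0,0,0,1]])

```text
t: 12.5
eef_pos: [613.0, -23.8, 113.0]
tcp_rot: [0.14, 0.99, -0.0, -0.001]
wrist_force: [0.5, 0.3, 1.1]
grip_width: -0.001
grasp_force: 0.0
```

```bash
python3 - <<'E'
from h import *
d=snap('scene','s8.png'); s=r.read_state();p=s['eef_pos'];print(s['t'],p,s['wrist_force'],proj(d,p+[0,0,26]),proj(d,[614,-22,101]))
a=d['frame'][150:230,255:335];b=d['frame'][220:300,305:385]
cv2.imwrite('pics/c8.png',cv2.convertScaleAbs(cv2.resize(cv2.hconcat([a,b]),None,fx=5,fy=5,interpolation=cv2.INTER_CUBIC),alpha=3))
E
```

```text
12.55 [613.05252513 -24.00975079 113.25411999] [-0.18074265  0.55974523  0.16179771] [297.0, 179.0] [295.9, 191.9]
```

View pics/c8.png

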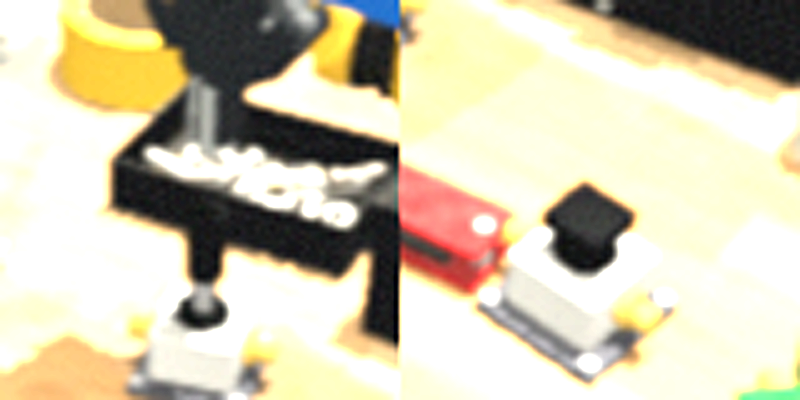

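The square plunger is fully down. The slim post is at column 296 and the tip is above it at about 297–298. After a 2 mm nudge I descend; contact should come at a reported z of about 75.

Request:
jog_arm(moves=[[0,0.002,0.006,0,1],[0,0,0.008,0,1],[0,0,0.006,0,1],[0,0,0.004,0,1],[0,0,0.003,0,1],[0,0,0.003,0,1],[0,0,0.002,0,1],[0,0,0.001,0,1],[0,0,0,0,1],[0,0,0,0,1]])

```text
t: 13.38
eef_pos: [614.4, -21.0, 80.9]
tcp_rot: [0.14, 0.99, -0.0, 0.0]
wrist_force: [0.5, 0.8, -0.1]
grip_width: 0.001
grasp_force: 0.0
```

Request:
jog_arm(moves=[[0,0,0.001,0,1],[0,0,0.001,0,1],[0,0,0.001,0,1],[0,0,0.001,0,1],[0,0,0.001,0,1],[0,0,0,0,1]])

```text
t: 13.88
eef_pos: [614.4, -21.1, 75.9]
tcp_rot: [0.14, 0.99, 0.0, 0.0]
wrist_force: [0.1, 0.7, 1.3]
grip_width: -0.002
grasp_force: 0.6
```

Contact at the expected height, so the tip is on the post.

Request:
jog_arm(moves=[[0,0,0.001,0,1],[0,0,0.001,0,1],[0,0,0.001,0,1],[0,0,0.001,0,1],[0,0,0,0,1]])

```text
t: 14.3
eef_pos: [614.4, -21.1, 71.6]
tcp_rot: [0.14, 0.99, 0.0, 0.0]
wrist_force: [-1.1, -0.1, 3.3]
grip_width: -0.001
grasp_force: 1.6
```

Request:
jog_arm(moves=[[0,0,0.001,0,1],[0,0,0.001,0,1],[0,0,0.001,0,1],[0,0,0.001,0,1],[0,0,0,0,1]])

```text
t: 14.72
eef_pos: [614.3, -21.0, 67.3]
tcp_rot: [0.14, 0.99, 0.0, 0.0]
wrist_force: [0.2, -0.7, 1.6]
grip_width: -0.005
grasp_force: 1.2
```

Request:
jog_arm(moves=[[0,0,0.001,0,1],[0,0,0.001,0,1],[0,0,0.001,0,1],[0,0,0,0,1]])

```text
t: 15.05
eef_pos: [614.3, -21.1, 64.4]
tcp_rot: [0.14, 0.99, -0.0, 0.0]
wrist_force: [0.2, -0.1, 3.7]
grip_width: -0.003
grasp_force: 1.7
```

Request:
jog_arm(moves=[[0,0,0.001,0,1],[0,0,0.0005,0,1],[0,0,0,0,1]])

```text
t: 15.3
eef_pos: [614.5, -21.1, 63.9]
tcp_rot: [0.14, 0.99, -0.0, 0.0]
wrist_force: [-1.0, -0.1, 5.5]
grip_width: -0.007
grasp_force: 3.2
```

Request:
jog_arm(moves=[[0,0,-0.01,0,1],[0,0,-0.02,0,1],[0,0,-0.03,0,1],[0,0,-0.03,0,1],[0,0,-0.01,0,1],[0,0,0,0,1],[0,0,0,0,1],[0,0,0,0,1],[0,0,0,0,1]])

```text
t: 16.05
eef_pos: [612.8, -20.9, 160.2]
tcp_rot: [0.14, 0.99, -0.0, -0.002]
wrist_force: [-0.3, 0.1, -0.7]
grip_width: 0.002
grasp_force: 0.0
```

```bash
python3 - <<'E'
from h import *
d=snap('scene','s9.png'); s=r.read_state();print(s['t'],s['eef_pos'],s['wrist_force'])
c=[d['frame'][v:v+60,u:u+60] for u,v in((172,175),(312,240),(265,180))]
cv2.imwrite('pics/c9.png',cv2.convertScaleAbs(cv2.resize(cv2.hconcat(c),None,fx=4,fy=4,interpolation=cv2.INTER_CUBIC),alpha=2.5))
E
```

```text
16.1 [612.82032348 -20.84607761 160.37318423] [ 0.08798766 -0.11486007  0.41867794]
```

View pics/c9.png

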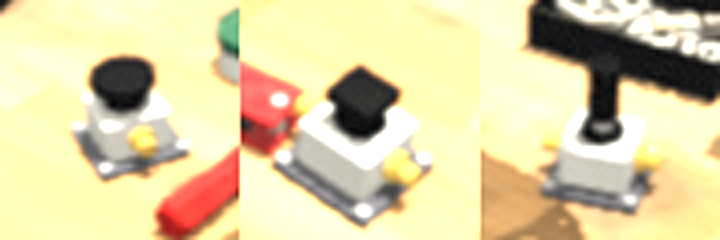

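All three heads are down (wide at (203,196), square at (343,265), slim post base at (296,211)). The valves stand upright in place and the arm is clear.

```bash
python3 -c "
from station import r
print(r.hand_in())"
```

```text
the job is handed in; nothing more can be done
None
```

I pushed all three plungers down to their stops in the order wide, square, slim; force readings stayed around 7 N or less, the valves stand upright in place, and the job is handed in (no verdict was returned).

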